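# Feel for the hidden release and open the clamp

## Task

Open the quick-release clamp that holds the wooden blank. Put a closed fingertip against the clamp's back edge (the side away from you) at the end with the brass pin, slide it along that edge until it drops into the hidden notch, then press the key inside the notch fully home so that the jaw opens, and come away. Grasp nothing, and leave the blank, the eraser and the red-brown roll where they are.

Things in the scene. Friction and masses are not known exactly. Their poses are not given: they have to be found in the camera images.
- clamp: Low grey clamp on a wooden base, fixed to the worktop. Origin: on the worktop under the middle of its straight upright back edge (face away from the robot). x points square out of that face, away from the robot; y along the edge towards the brass pin; z up. The back face is the plane x = 0, y = -139 to +139 mm, from the worktop to 36 mm up, rigid; rail, blank and jaw lie in front of it, down to x = -112 mm.
- edge_mid (a point): Middle of the back edge: point on the back face above the clamp's origin, 18 mm up; axes as the clamp's. The edge is plain from y = +61 to +139 mm. From -131 to +61 mm it is four 48 mm blocks, middles at y = +37, -11, -59, -107 mm: three plain, one with the notch in its middle. Which one differs each time and is not reported.
- notch_row (a point): Point midway along the row of four blocks (y = -35 mm from the edge's middle), NOT the notch itself. The notch is 38 mm wide along y, open to the back and above over all 36 mm of height, sides rigid. In it, 8 mm in from the back face, is the dark ribbed release key, 37 mm wide, 3 to 33 mm above the worktop; it gives 8 mm more when pressed along the clamp's -x, towards the robot.
- pin_end (a point): The pin end of the back edge: point on the back face at its +y corner, 18 mm above the worktop. A small brass pin, 10 mm across, 4 mm high, stands on top of the clamp 12 mm from this end. Axes as the clamp's.
- release_key (a joint): Travel of the release key, m: 0 as it stands, 0.008 pressed fully home towards the robot. It needs about 6 N, slides stiffly without a spring, and stays where it is left.
- clamp_jaw (a joint): Opening of the grey jaw, m: 0 closed, 0.012 open; the jaw moves towards the robot, 1.5 times as far as the key that drives it.
- blank_mid (a point): Centre of the reddish wooden blank, 32 x 140 x 22 mm, lying loose on the clamp's base between rail and jaw, long side along the clamp's y. Not to be moved.
- eraser: Blue and white eraser, 23 x 50 x 13 mm, lying loose 95 to 120 mm behind the clamp. Origin at the centre of its underside. Not to be moved.
- abrasive_roll: Red-brown roll, 52 mm across, 49 mm high, standing loose 100 to 120 mm behind the clamp. Origin at the centre of its underside. Not to be moved.

How it is judged:
On the way, in this order (a step that is already met when the one before it is completed fails the run):
1. a finger touches the back edge near the pin end (less than 38 mm from it) (y of the grasp point in the frame of clamp between 0.101 and 0.16 m and x of the grasp point in the frame of clamp above -0.002 m and contact force between the fingers and clamp above 0.3 N), for 0.1 s.
2. a finger touches the back edge farther along the plain part (38 to 83 mm from the pin end) (y of the grasp point in the frame of clamp between 0.056 and 0.101 m and x of the grasp point in the frame of clamp above -0.002 m and contact force between the fingers and clamp above 0.3 N), for 0.1 s.
3. a finger behind the clamp presses the key in the notch home (at least 6.5 of 8 mm) (value of joint release_key above 0.0065 m and x of the grasp point in the frame of clamp above -0.02 m and contact force between the fingers and anything else above 1 N), for 0.05 s.
At the end, for the whole second after the job is handed in: The key is pressed in at least 6.5 of its 8 mm and stays there, the jaw stands open at least 9 mm, the blank is at rest and within 12 mm of its place, the eraser and the roll within 15 mm of theirs (value of joint release_key above 0.0065 m and value of joint clamp_jaw above 0.009 m and distance of blank_mid from where it was at the start of the episode below 0.012 m and distance of each of eraser, abrasive_roll from where it was at the start of the episode below 0.015 m and linear speed of blank below 0.02 m/s); the robot touches nothing.
It fails at once if the wooden blank is lifted or shifted (more than 12 mm) (distance of blank_mid from where it was at the start of the episode above 0.012 m).
It fails at once if the eraser is pushed away or lifted (more than 15 mm) (distance of eraser from where it was at the start of the episode above 0.015 m).
It fails at once if the red-brown roll is pushed away or lifted (more than 15 mm) (distance of abrasive_roll from where it was at the start of the episode above 0.015 m).
It also fails if it takes over 56 s, if anything falls off the work surface, if the arm or the gripper's body presses on something with over 40 N, if the wrist force passes 120 N, or if a joint passes its speed limit or range.

## Robot

A 6-joint arm with a two-finger parallel gripper is mounted at the origin on a cart in front of the work surface, level with it; the furniture and walls round the work are solid. World frame = base frame: x ahead of the robot, y to its left, z up, the work surface at z = 0. Lengths are in m, angles in rad, forces in N, time in s.
With the tool pointing down it reaches from about 0.275 to 0.725 m from the base axis. Payload 15.9 kg.
Tool frame: the origin (TCP) lies midway between the tips of the shut fingers; the grasp point (between the pads) lies 19 mm behind it; x points along the fingers, z is the direction in which the jaws open and shut, and the axes are right-handed (so a half turn about x gives the same grasp; the last joint's range is limited). The gripper opens to 85 mm and grips with 20 to 120 N. Pads are 22 mm wide; open, the fingers measure 114 mm over their backs; the gripper's body (76 mm by 85 mm) begins 54 mm behind the grasp point. The pads swing forward as they close: fully open they stand 13 mm farther back than shut.
Start: joints at [1.189, 0.213, -0.034, 1.323, 0, 1.571], TCP at [0.186, 0.464, 0.231] pointing down, gripper open.
Joint ranges: [-2.98, 2.98], [-0.74, 1.72], [-1.14, 1.35], [-2.1, 2.04], [-1.57, 1.44], [-3.14, 3.14]. Speed limits (rad/s): [1.89, 1.89, 2.39, 2.57, 3.14, 3.14].

## Interface

Orientations are given as a unit quaternion [x, y, z, w].
In Python, from workcell import bot, snapshot, camera_params, search_frame gives the robot as it stands.
- The arm moves only by the tool step_arm, never from a script. Its argument "rows" is a list of rows, each an object with "slide": the shift along the tool's x, y, z in m, a list of three; "spin": the turn about the tool's x in rad. In form: [{"slide": [tx, ty, tz], "spin": spin}, ...]. A call has 1 to 20 rows; each row is the pose to reach, as a shift and turn from the pose measured when the call began, along the tool's axes at that moment; what a row does not reach only later rows make up. A row lasts 1/8 s, in which the tool goes at most 62.5 mm and 10.7 degrees, less where a joint would pass 70% of its speed; a pose out of reach is approached as far as the arm can. A call with a gripper value outside its range is refused whole. "jaw" is the finger opening in m, from 0 to 0.0854, set as the call begins (left out, the last holds). The fingers move at their own pace and stop on an object; "grip_force" is the grip in N (left out, the last holds). Time passes only in rows, so rows that repeat a pose let the fingers close. It gives the time, the measured TCP pose, the force and the opening at its end, in the units of the state.
- bot.state(): the state, without advancing time (a new reading comes with each control period).
- snapshot(name): name is "scene" or "top"; returns (picture, depth): 420x560x3 uint8, red, green, blue; 420x560 float32, m along the optical axis (not along the pixel's ray), 0 where there is no reading.
- camera_params(name): a dict with "mtx" (3x3 intrinsics, pixels), "world_from_camera" (4x4, takes a point from camera to world coordinates). Camera axes: x right, y down, z forward; pixel columns grow to the right and rows downward; lengths in m; the calibration is good to about 2 mm. A picture is of the moment at which its call begins. camera_params takes no time and is no camera call.
- bot.sign_off(): hands the job in, once; it reports no verdict.
Trained networks look in the newest picture that a camera, given by its name, has taken for a name from the list of things; names that differ only in an ending like _2 or _b are one class to them, and where a whole thing is asked for, a point or a joint stands for the part that bears it (a point fixed in the world has none). Each returns a list of dicts, best first, with "p" (0 to 1); they miss things now and then, are a little off and sometimes report something else, mostly with a low value. They report only what shows in the picture. A call takes as long as a camera call.
- search_frame(thing, camera): "centre" ([x, y, z] in m, in the coordinates of the camera as it stood for that picture, good to about 4 mm: the middle of the surface that is visible of it).
The state is a dict: "time": time; "joints": joint angles; "joint_vel": joint speeds; "joint_efforts": joint torques, N m; "eef_pos": TCP position; "orientation": TCP orientation; "ft_force": force on the tool from outside, world axes, zero at the start; "torque": the same for the moment, N m; "gripper_width": opening from 0.0 (shut) to 1.0 (fully open).
Only numpy, scipy, OpenCV 4.12 (cv2) and the standard library are available. Lean on these libraries where they do the work, as an engineer would, in place of code of your own. Each camera call takes 0.05 s, during which the arm holds its last target. There are 200 camera calls.

## Working session

There is one attempt and no reset: what is moved stays moved. The work goes in short steps, Python scripts to look and compute and a tool call to move; the robot and the scene stay as the last step left them, time stands still between calls to the robot, and variables do not carry over. Pictures are saved under pics/ and viewed, about 8 in all and at most 12, crops included, and the job is handed in when it is done.

Besides the shell and the picture viewer there is one more tool, called after "Emit:" as a command line: name --argument value ..., lists and objects as JSON in quotes. step_arm: Moves the arm, as the interface text tells. Its arguments: {"type":"object","properties":{"rows":{"type":"array","items":{"type":"object","properties":{"slide":{"type":"array","items":{"type":"number"}},"spin":{"type":"number"}}}},"jaw":{"type":"number"},"grip_force":{"type":"number"}},"required":["rows"]}

```bash
mkdir -p pics; python3 - <<'E'
from workcell import *
import cv2,numpy as np
print(bot.state())
for n in("top","scene"):
    p,d=snapshot(n); cv2.imwrite(f"pics/{n}0.png",p[:,:,::-1]); np.save(f"pics/{n}0.npy",d)
    c=camera_params(n);T=c["world_from_camera"];print(n,c["mtx"],np.round(T,3))
    for t in("clamp","pin_end","blank_mid","eraser","abrasive_roll","release_key"):
        for r in search_frame(t,n)[:2]:
            print(t,round(r["p"],2),np.round((T@np.r_[r["centre"],1])[:3],4))
E
```

```text
{'time': 0.0, 'joints': array([ 1.18903166e+00,  2.13340278e-01, -3.50607080e-02,  1.32352596e+00,
        2.39947233e-05,  1.57078317e+00]), 'joint_vel': array([-0.00036183,  0.00026317,  0.00022807,  0.00218001,  0.00251451,
        0.00015142]), 'joint_efforts': array([ 1.90222971e-03, -6.86162925e+01,  4.87113225e+01,  1.77277339e-02,
        1.49430207e-04, -5.33773772e-06]), 'eef_pos': array([0.18614045, 0.46367869, 0.23082347]), 'orientation': array([-0.39627662,  0.58611445,  0.39584289,  0.58544265]), 'ft_force': array([-0.34603986,  0.8037315 ,  0.03605541]), 'torque': array([-0.04182746,  0.03794284,  0.00104871]), 'gripper_width': 1.0029728183247233}
top [[479.94960603   0.         290.12485752]
 [  0.         479.94960603 206.59315801]
 [  0.           0.           1.        ]] [[-0.016 -0.978  0.206  0.382]
 [-1.     0.016 -0.003  0.25 ]
 [ 0.    -0.206 -0.978  0.872]
 [ 0.     0.     0.     1.   ]]
clamp 0.78 [0.4137 0.274  0.0087]
pin_end 0.61 [0.4085 0.2765 0.0096]
blank_mid 0.78 [0.4268 0.2728 0.0331]
blank_mid 0.28 [0.4127 0.2719 0.0142]
eraser 0.75 [0.4072 0.2768 0.0116]
abrasive_roll 0.68 [0.5708 0.2317 0.0522]
release_key 0.46 [0.4638 0.2061 0.0355]
scene [[481.68104638   0.         286.98957884]
 [  0.         481.68104638 206.75191458]
 [  0.           0.           1.        ]] [[-0.575  0.681 -0.454  0.905]
 [ 0.818  0.475 -0.324  0.522]
 [-0.005 -0.558 -0.83   0.744]
 [ 0.     0.     0.     1.   ]]
clamp 0.96 [0.4195 0.3205 0.0329]
pin_end 0.87 [0.422  0.3217 0.0319]
pin_end 0.44 [0.4287 0.2726 0.03  ]
blank_mid 0.92 [0.4285 0.2716 0.0305]
eraser 0.71 [0.5861 0.2931 0.0127]
abrasive_roll 0.54 [0.4216 0.3262 0.0271]
release_key 0.61 [0.4652 0.2028 0.0251]
release_key 0.24 [0.4201 0.3205 0.0275]
```

View pics/top0.png

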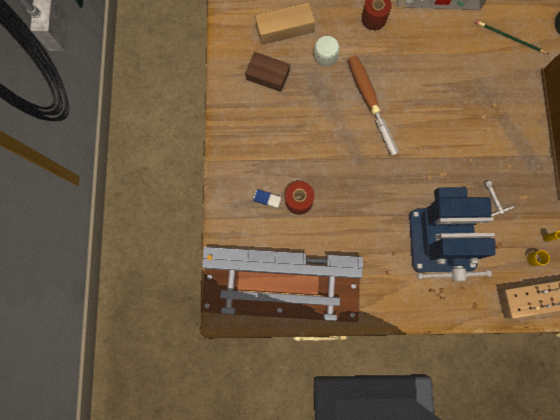

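View pics/scene0.png

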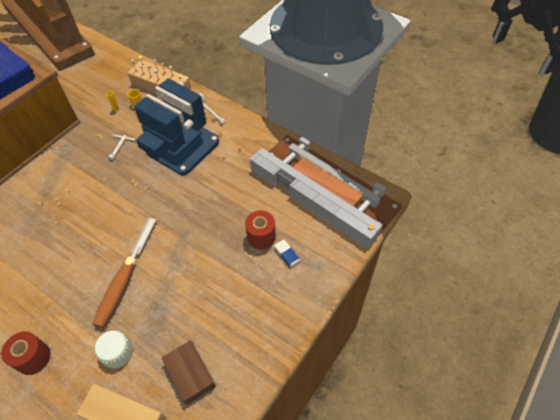

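The top view shows the clamp's back edge running from about (203,248) at the pin end, with the pin at (209,257), to (362,257). There is a dark gap near (317,260), and the scene view shows it near (288,180). The eraser is at (267,198) and the roll at (299,197), both behind the clamp. Next I'll fit the edge from depth.

```bash
cat > h.py <<'E'
import numpy as np,cv2
from workcell import *
def world(n,d):
    c=camera_params(n);K=c["mtx"];v,u=np.mgrid[:420,:560]
    P=np.stack([(u-K[0,2])/K[0,0]*d,(v-K[1,2])/K[1,1]*d,d,np.ones_like(d)],-1)
    return (P@c["world_from_camera"].T)[...,:3]
E
python3 - <<'E'
from h import *
for n,(r0,r1,c0,c1) in {"top":(235,285,195,370),"scene":(145,250,240,390)}.items():
    d=np.load(f"pics/{n}0.npy");im=cv2.imread(f"pics/{n}0.png");W=world(n,d)
    W[d==0]=9
    S=W[r0:r1,c0:c1].reshape(-1,3)
    T=W[...,2];print(n,"table z",np.median(T[(T<.02)&(T>-.02)]), "hist",np.histogram(S[:,2],np.arange(0,.06,.004)))
    M=S[(abs(S[:,2]-.036)<.005)]
    # back edge: max x per y bin
    b=[];
    for y in np.arange(M[:,1].min(),M[:,1].max(),.008):
        q=M[(M[:,1]>=y)&(M[:,1]<y+.008)]
        if len(q)>3:b.append((y+.004,np.percentile(q[:,0],98),np.median(q[:,2])))
    b=np.array(b);print(np.round(b,4).tolist());print("y range",M[:,1].min(),M[:,1].max())
    hsv=cv2.cvtColor(im,cv2.COLOR_BGR2HSV)
    # blue eraser, red roll
    for nm,m in(("blue",(hsv[...,0]>105)&(hsv[...,0]<130)&(hsv[...,1]>120)),("roll",((hsv[...,0]<5)|(hsv[...,0]>174))&(hsv[...,1]>150))):
        q=W[m&(d>0)];q=q[(q[:,0]>.5)&(q[:,0]<.66)&(q[:,1]>.15)&(q[:,1]<.4)];print(nm,len(q),q.min(0) if len(q) else'',q.max(0) if len(q) else'')
    cv2.imwrite(f"pics/{n}c.png",cv2.resize(im[r0:r1,c0:c1],None,fx=4.4,fy=4.4,interpolation=cv2.INTER_CUBIC))
E
```

```text
top table z 0.0002696029680300249 hist (array([1658,   64,  580,  113,   31,   68,  123,  488, 2029, 1559,   22,
          0,    0,    0]), array([0.   , 0.004, 0.008, 0.012, 0.016, 0.02 , 0.024, 0.028, 0.032,
       0.036, 0.04 , 0.044, 0.048, 0.052, 0.056]))
[[0.1271, 0.4669, 0.0351], [0.1351, 0.4686, 0.0358], [0.1431, 0.4688, 0.036], [0.1511, 0.4689, 0.0359], [0.1591, 0.4693, 0.036], [0.1671, 0.471, 0.0361], [0.1751, 0.471, 0.0361], [0.1831, 0.47, 0.0359], [0.1911, 0.4647, 0.0346], [0.1991, 0.4647, 0.0349], [0.2071, 0.4647, 0.0341], [0.2151, 0.4667, 0.0341], [0.2231, 0.4737, 0.035], [0.2311, 0.4754, 0.0352], [0.2391, 0.4751, 0.035], [0.2471, 0.4774, 0.0353], [0.2551, 0.4775, 0.0352], [0.2631, 0.4779, 0.0351], [0.2711, 0.4779, 0.0354], [0.2791, 0.4797, 0.0353], [0.2871, 0.4798, 0.0352], [0.2951, 0.4799, 0.0354], [0.3031, 0.4818, 0.035], [0.3111, 0.4818, 0.0355], [0.3191, 0.4821, 0.0348], [0.3271, 0.4822, 0.035], [0.3351, 0.4839, 0.0354], [0.3431, 0.4843, 0.0363], [0.3511, 0.4843, 0.036], [0.3591, 0.4864, 0.0361], [0.3671, 0.4863, 0.0361], [0.3751, 0.4866, 0.0364], [0.3831, 0.4879, 
[... 939 characters left out ...]
3], [0.2519, 0.5916, 0.0341], [0.2599, 0.4782, 0.0337], [0.2679, 0.4793, 0.034], [0.2759, 0.4794, 0.0338], [0.2839, 0.4805, 0.034], [0.2919, 0.4806, 0.0337], [0.2999, 0.4815, 0.0339], [0.3079, 0.4819, 0.0336], [0.3159, 0.4832, 0.034], [0.3239, 0.4836, 0.0341], [0.3319, 0.4839, 0.0338], [0.3399, 0.4853, 0.0343], [0.3479, 0.4858, 0.0343], [0.3559, 0.4859, 0.0345], [0.3639, 0.4869, 0.0344], [0.3719, 0.4877, 0.0348], [0.3799, 0.4882, 0.0344], [0.3879, 0.4887, 0.0355], [0.3959, 0.4889, 0.0347]]
y range 0.11994304455702487 0.39998183693700384
blue 140 [0.57443946 0.28413985 0.0072069 ] [0.59772817 0.31078345 0.01370495]
roll 105 [0.55577071 0.21684397 0.00132193] [0.60327985 0.25490399 0.04893621]
```

View pics/topc.png

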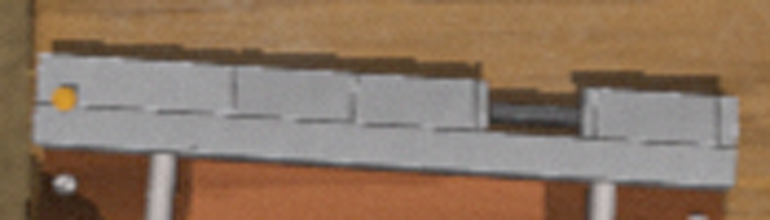

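The notch is the third block, with its middle at clamp y = -59 mm, and depth agrees. Next I'll work out the move in tool axes.

```bash
cat >> h.py <<'E'
from scipy.spatial.transform import Rotation as R
a=np.arctan(.0775); O=np.array([.4785,.261,0]); C=np.array([[np.cos(a),np.sin(a),0],[-np.sin(a),np.cos(a),0],[0,0,1]])  # columns: clamp axes in world
def show(): 
    s=bot.state();r=R.from_quat(s["orientation"]).as_matrix()
    print("t",s["time"],"clamp pos",np.round(C.T@(s["eef_pos"]-O),4),"f(clamp)",np.round(C.T@s["ft_force"],2),"g",round(s["gripper_width"],3))
    print("tool axes in clamp cols\n",np.round(C.T@r,3)); return s,r
def to(p,s,r):
    w=O+C@np.array(p); return np.round(r.T@(w-s["eef_pos"]),4)
E
python3 - <<'E'
from h import *
s,r=show(); print("slide to approach",to([.045,.122,.2],s,r))
z=C.T@r[:,2]; print("angle of z in clamp xy deg",np.degrees(np.arctan2(z[1],z[0])))
x=C.T@r[:,1]; print("y",np.degrees(np.arctan2(x[1],x[0])))
E
```

```text
t 0.7 clamp pos [-0.307   0.1798  0.2313] f(clamp) [-0.24 -0.11 -0.56] g 1.001
tool axes in clamp cols
 [[ 0.    -0.954  0.3  ]
 [ 0.     0.3    0.954]
 [-1.     0.     0.   ]]
slide to approach [ 0.0313 -0.3532  0.0504]
angle of z in clamp xy deg 72.55739088403017
y 162.5573909259371
```

Emit:
step_arm --rows '[{"slide": [0,-0.04,0.006],"spin": 0.15},{"slide": [0,-0.08,0.012],"spin": 0.3},{"slide": [0.003,-0.12,0.018],"spin": 0.45},{"slide": [0.006,-0.16,0.024],"spin": 0.6},{"slide": [0.01,-0.2,0.03],"spin": 0.75},{"slide": [0.015,-0.24,0.035],"spin": 0.9},{"slide": [0.02,-0.28,0.04],"spin": 1.05},{"slide": [0.025,-0.32,0.045],"spin": 1.2},{"slide": [0.031,-0.353,0.05],"spin": 1.266},{"slide": [0.031,-0.353,0.05],"spin": 1.266},{"slide": [0.031,-0.353,0.05],"spin": 1.266},{"slide": [0.031,-0.353,0.05],"spin": 1.266}]' --jaw 0 --grip_force 20

```text
time: 2.2
eef_pos: [0.5318, 0.3793, 0.2007]
orientation: [0.027, 0.707, -0.027, 0.707]
ft_force: [-0.3, 0.2, 0.2]
gripper_width: 0.001
```

```bash
python3 - <<'E'
from h import *
s,r=show(); print(to([.03,.122,.012],s,r))
E
```

```text
t 2.2 clamp pos [0.044  0.1221 0.2007] f(clamp) [-0.3   0.14  0.25] g 0.001
tool axes in clamp cols
 [[ 0.    -0.002  1.   ]
 [ 0.     1.     0.002]
 [-1.     0.     0.   ]]
[ 1.887e-01 -1.000e-04 -1.410e-02]
```

Emit:
step_arm --rows '[{"slide": [0.04,0,0],"spin": 0},{"slide": [0.08,0,0],"spin": 0},{"slide": [0.12,0,0],"spin": 0},{"slide": [0.15,0,0],"spin": 0},{"slide": [0.175,0,-0.005],"spin": 0},{"slide": [0.188,0,-0.01],"spin": 0},{"slide": [0.188,0,-0.016],"spin": 0},{"slide": [0.188,0,-0.02],"spin": 0},{"slide": [0.188,0,-0.02],"spin": 0}]'

```text
time: 3.32
eef_pos: [0.5122, 0.3814, 0.0139]
orientation: [0.027, 0.706, -0.026, 0.707]
ft_force: [0.8, 0.7, 0.4]
gripper_width: 0.001
```

```bash
python3 - <<'E'
from h import *
s,r=show()
p,d=snapshot("scene");cv2.imwrite("pics/s1.png",cv2.resize(p[100:300,220:440,::-1],None,fx=3,fy=3))
E
```

```text
t 3.325 clamp pos [0.0243 0.1226 0.0139] f(clamp) [0.77 0.73 0.43] g 0.001
tool axes in clamp cols
 [[ 0.001 -0.002  1.   ]
 [ 0.001  1.     0.002]
 [-1.     0.001  0.001]]
```

View pics/s1.png

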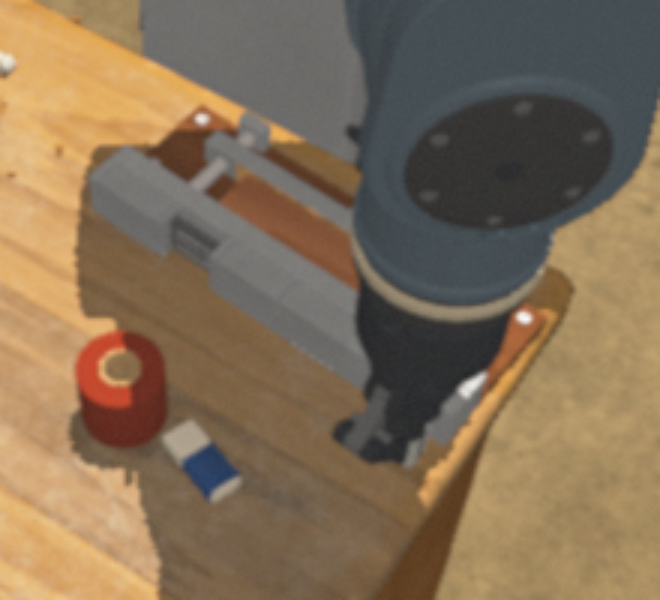

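The shut finger stands behind the clamp at the pin end, the notch shows at (195,240), and the eraser and roll are clear. Now I'll press gently.

Emit:
step_arm --rows '[{"slide": [0,0,-0.003],"spin": 0},{"slide": [0,0,-0.006],"spin": 0},{"slide": [0,0,-0.008],"spin": 0},{"slide": [0,0,-0.009],"spin": 0},{"slide": [0,0,-0.01],"spin": 0},{"slide": [0,0,-0.01],"spin": 0}]'

```text
time: 4.12
eef_pos: [0.5023, 0.382, 0.0137]
orientation: [0.027, 0.706, -0.026, 0.707]
ft_force: [0.6, -0.4, -0.7]
gripper_width: 0.001
```

Emit:
step_arm --rows '[{"slide": [0,0,-0.001],"spin": 0},{"slide": [0,0,-0.002],"spin": 0},{"slide": [0,0,-0.003],"spin": 0},{"slide": [0,0,-0.003],"spin": 0}]'

```text
time: 4.62
eef_pos: [0.5003, 0.3822, 0.0138]
orientation: [0.027, 0.705, -0.026, 0.708]
ft_force: [6.9, -1.3, -4.1]
gripper_width: -0.001
```

Emit:
step_arm --rows '[{"slide": [0,0,-0.0015],"spin": 0},{"slide": [0,0,-0.0015],"spin": 0},{"slide": [0,-0.004,-0.0015],"spin": 0},{"slide": [0,-0.008,-0.0015],"spin": 0},{"slide": [0,-0.012,-0.0015],"spin": 0},{"slide": [0,-0.016,-0.0015],"spin": 0},{"slide": [0,-0.02,-0.0015],"spin": 0},{"slide": [0,-0.024,-0.0015],"spin": 0},{"slide": [0,-0.028,-0.0015],"spin": 0},{"slide": [0,-0.032,-0.0015],"spin": 0},{"slide": [0,-0.036,-0.0015],"spin": 0},{"slide": [0,-0.04,-0.0015],"spin": 0},{"slide": [0,-0.044,-0.0015],"spin": 0},{"slide": [0,-0.044,-0.0015],"spin": 0}]'

```text
time: 6.38
eef_pos: [0.4969, 0.3389, 0.0145]
orientation: [0.028, 0.704, -0.026, 0.709]
ft_force: [7.1, 1.1, 1.9]
gripper_width: 0.003
```

```bash
python3 -c "
from h import *
show()"
```

```text
t 6.375 clamp pos [0.0123 0.079  0.0145] f(clamp) [6.97 1.65 1.88] g 0.003
tool axes in clamp cols
 [[ 0.006 -0.001  1.   ]
 [ 0.003  1.     0.001]
 [-1.     0.003  0.006]]
```

Emit:
step_arm --rows '[{"slide": [0,-0.006,-0.0015],"spin": 0},{"slide": [0,-0.012,-0.0015],"spin": 0},{"slide": [0,-0.018,-0.0015],"spin": 0},{"slide": [0,-0.024,-0.0015],"spin": 0},{"slide": [0,-0.03,-0.0015],"spin": 0},{"slide": [0,-0.036,-0.0015],"spin": 0},{"slide": [0,-0.042,-0.0015],"spin": 0},{"slide": [0,-0.048,-0.0015],"spin": 0},{"slide": [0,-0.054,-0.0015],"spin": 0},{"slide": [0,-0.06,-0.0015],"spin": 0},{"slide": [0,-0.066,-0.0015],"spin": 0},{"slide": [0,-0.072,-0.0015],"spin": 0},{"slide": [0,-0.078,-0.0015],"spin": 0},{"slide": [0,-0.084,-0.0015],"spin": 0},{"slide": [0,-0.09,-0.0015],"spin": 0},{"slide": [0,-0.096,-0.0015],"spin": 0},{"slide": [0,-0.102,-0.0015],"spin": 0},{"slide": [0,-0.108,-0.0015],"spin": 0},{"slide": [0,-0.114,-0.0015],"spin": 0}]'

```text
time: 8.75
eef_pos: [0.4879, 0.2258, 0.0148]
orientation: [0.028, 0.704, -0.026, 0.71]
ft_force: [5.3, 3.3, -0.5]
gripper_width: 0.002
```

```bash
python3 -c "
from h import *
show()"
```

```text
t 8.75 clamp pos [ 0.0121 -0.0344  0.0148] f(clamp) [ 5.05  3.74 -0.45] g 0.002
tool axes in clamp cols
 [[ 0.008 -0.001  1.   ]
 [ 0.004  1.     0.001]
 [-1.     0.004  0.008]]
```

Still in contact just short of the notch. I'll slide over it to y of about -59 mm, pressing slightly.

Emit:
step_arm --rows '[{"slide": [0,-0.004,-0.0015],"spin": 0},{"slide": [0,-0.008,-0.0015],"spin": 0},{"slide": [0,-0.012,-0.002],"spin": 0},{"slide": [0,-0.016,-0.002],"spin": 0},{"slide": [0,-0.02,-0.0025],"spin": 0},{"slide": [0,-0.023,-0.003],"spin": 0},{"slide": [0,-0.025,-0.004],"spin": 0},{"slide": [0,-0.025,-0.005],"spin": 0},{"slide": [0,-0.025,-0.005],"spin": 0}]'

```text
time: 9.88
eef_pos: [0.4809, 0.2013, 0.0146]
orientation: [0.028, 0.704, -0.026, 0.709]
ft_force: [0.1, -0.7, -0.5]
gripper_width: -0.0
```

```bash
python3 -c "
from h import *
show()"
```

```text
t 9.875 clamp pos [ 0.007  -0.0593  0.0146] f(clamp) [ 0.11 -0.72 -0.48] g -0.0
tool axes in clamp cols
 [[ 0.008 -0.001  1.   ]
 [ 0.004  1.     0.001]
 [-1.     0.004  0.008]]
```

It has dropped in: 5 mm past the edge plane with no force. Now I'll press the key home.

Emit:
step_arm --rows '[{"slide": [0,0,-0.002],"spin": 0},{"slide": [0,0,-0.004],"spin": 0},{"slide": [0,0,-0.006],"spin": 0},{"slide": [0,0,-0.008],"spin": 0},{"slide": [0,0,-0.01],"spin": 0},{"slide": [0,0,-0.011],"spin": 0},{"slide": [0,0,-0.012],"spin": 0},{"slide": [0,0,-0.0125],"spin": 0},{"slide": [0,0,-0.0125],"spin": 0}]'

```text
time: 11.0
eef_pos: [0.4697, 0.2023, 0.0148]
orientation: [0.028, 0.703, -0.026, 0.71]
ft_force: [12.1, -0.4, -7.0]
gripper_width: 0.0
```

```bash
python3 -c "
from h import *
show()"
```

```text
t 11.0 clamp pos [-0.0042 -0.0592  0.0148] f(clamp) [12.13  0.51 -7.05] g 0.0
tool axes in clamp cols
 [[ 0.01  -0.001  1.   ]
 [ 0.004  1.     0.001]
 [-1.     0.004  0.01 ]]
```

Emit:
step_arm --rows '[{"slide": [0,0,-0.001],"spin": 0},{"slide": [0,0,-0.002],"spin": 0},{"slide": [0,0,-0.0025],"spin": 0},{"slide": [0,0,-0.0025],"spin": 0}]'

```text
time: 11.5
eef_pos: [0.4696, 0.2024, 0.0152]
orientation: [0.029, 0.701, -0.026, 0.712]
ft_force: [19.3, -3.5, -11.6]
gripper_width: -0.003
```

That is a hard stop: the force rises with no further travel. I'll back out and then go up.

Emit:
step_arm --rows '[{"slide": [0,0,0.003],"spin": 0},{"slide": [0,0,0.01],"spin": 0},{"slide": [0,0,0.02],"spin": 0},{"slide": [0,0,0.028],"spin": 0},{"slide": [0,0,0.03],"spin": 0},{"slide": [-0.02,0,0.03],"spin": 0},{"slide": [-0.05,0,0.03],"spin": 0},{"slide": [-0.09,0,0.03],"spin": 0},{"slide": [-0.13,0,0.03],"spin": 0},{"slide": [-0.17,0.02,0.03],"spin": 0},{"slide": [-0.2,0.06,0.03],"spin": 0},{"slide": [-0.21,0.1,0.03],"spin": 0},{"slide": [-0.21,0.14,0.03],"spin": 0},{"slide": [-0.21,0.18,0.03],"spin": 0},{"slide": [-0.21,0.2,0.03],"spin": 0},{"slide": [-0.21,0.2,0.03],"spin": 0}]'

```text
time: 13.5
eef_pos: [0.5114, 0.4, 0.2256]
orientation: [0.028, 0.702, -0.026, 0.712]
ft_force: [-0.1, -1.1, -0.7]
gripper_width: -0.001
```

```bash
python3 - <<'E'
from h import *
show()
p,d=snapshot("scene");cv2.imwrite("pics/s2.png",cv2.resize(p[120:280,230:420,::-1],None,fx=3.5,fy=3.5))
W=world("scene",d);hsv=cv2.cvtColor(p,cv2.COLOR_RGB2HSV)
for nm,m in(("blue",(hsv[...,0]>105)&(hsv[...,0]<130)&(hsv[...,1]>120)),("roll",((hsv[...,0]<5)|(hsv[...,0]>174))&(hsv[...,1]>150))):
    q=W[m&(d>0)];q=q[(q[:,0]>.5)&(q[:,0]<.66)&(q[:,1]>.15)&(q[:,1]<.4)];print(nm,len(q),q.min(0),q.max(0))
for t in("blank_mid","release_key"):
    for r in search_frame(t,"scene")[:1]: print(t,r["p"],(camera_params("scene")["world_from_camera"]@np.r_[r["centre"],1])[:3])
E
```

```text
t 13.5 clamp pos [0.0221 0.1411 0.2256] f(clamp) [ 0.02 -1.09 -0.67] g -0.001
tool axes in clamp cols
 [[ 0.014 -0.002  1.   ]
 [ 0.003  1.     0.002]
 [-1.     0.003  0.014]]
blue 131 [0.57340035 0.28443149 0.0081871 ] [0.59705804 0.31024188 0.01410627]
roll 136 [0.55385624 0.21784721 0.00069482] [0.60337957 0.2546723  0.04984089]
blank_mid 0.75 [0.43081252 0.27415283 0.02940631]
release_key 0.45 [0.4593049  0.19770967 0.02527258]
```

View pics/s2.png

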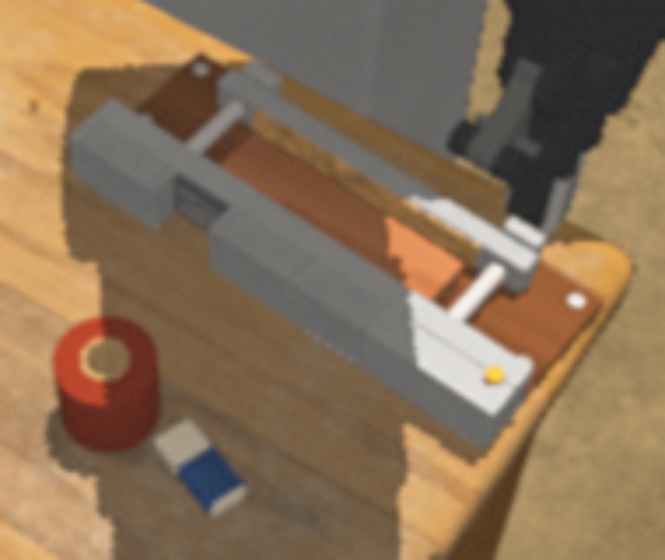

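The jaw stands open with a visible gap in front of the blank around (330,210). The key sits deep in the notch at (200,205), and the blank, eraser and roll haven't moved.

```bash
python3 -c "
from workcell import bot
print(bot.sign_off())"
```

```text
the job is handed in; nothing more can be done
None
```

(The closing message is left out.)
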